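# Tip the pick-up tray and set the steel disc on the round anvil

### The job

In this leather workshop, lift the tipping tray by its bar so that the thin steel disc in it slides down into the open V corner, then lower the tray fully down again. Pick the disc out of the corner and lay it, without dropping it, flat and centred on the round anvil (not the square or the cross-shaped one), and let go.

Things in the scene. Friction and masses are not known exactly. Their poses are not given: they have to be found in the camera images.
- tray_bar (a point): Middle of the tray's level lifting bar: round, 10 mm thick, 90 mm long, 78 mm above the table. Axes: x along the tray, away from the V corner; y along the bar; z up. Hinge axle parallel to the bar, 208 mm from it along -x, 42 mm lower, free, stop at 0.75 rad, sinks back if let go; 3 N at the bar. Tip 0.6 rad for 1 s. The bar turns in the fingers. End wall 48 mm off, top 24 mm lower.
- tray_corner (a point): Disc's place in the V: on the tray floor, 40 mm above the table, 191 mm from the bar along its -x, same axes. Shallow dark sheet-metal tray, slippery, 172 x 140 mm, walls and two V fences 14 mm high. The V's tip is open 36 mm wide, floor cut away from 21 mm at -x; slot through the floor 36 mm wide, 19 to 61 mm at +x: fingers closing along x straddle the disc, tips up to 15 mm below the floor.
- disc: Plain thin steel disc, 60 mm in diameter, 4 mm thick, 90 g, loose on the floor of the tipping tray. Origin at the centre of its underside, z up. (A bigger disc on the table and a square plate in a plain tray are not it.)
- anvil_round: Fixed round steel anvil: upright post 44 mm in diameter, flat top 45 mm above the table, square foot 62 mm wide, 12 mm high. Origin on the table under the post's axis, z up. Anvils as high with a 40 mm square top and a cross-shaped top stand 100 mm or more away. The disc overhangs the top all round.

How it is judged:
By the outcome, as a careful person would: the job done as asked, in the order asked, and still so for the second after the job is handed in, with the robot touching nothing.
It also fails if it takes over 54 s, if anything falls off the work surface, if the arm or the gripper's body presses on something with over 40 N, if the wrist force passes 120 N, or if a joint passes its speed limit or range.

### The arm

A 6-joint arm with a two-finger parallel gripper is mounted at the origin on the work surface. World frame = base frame: x ahead of the robot, y to its left, z up, the work surface at z = 0. Lengths are in m, angles in rad, forces in N, time in s.
With the tool pointing down it reaches from about 0.35 to 0.975 m from the base axis. Payload 4.9 kg.
Tool frame: the origin (TCP) lies midway between the tips of the shut fingers; the grasp point (between the pads) lies 19 mm behind it (ctrl.tcp_to_grasp is the distance from the TCP to the grasp point, in m); z points along the fingers, y is the line along which they close (so a half turn about z gives the same grasp; the last joint's range is limited). The gripper opens to 85 mm and grips with 20 to 120 N. Pads are 22 mm wide; open, the fingers measure 114 mm over their backs; the gripper's body (76 mm by 85 mm) begins 54 mm behind the grasp point. The pads swing forward as they close: fully open they stand 13 mm farther back than shut.
Start: joints at [-1.224, 0.053, 1.613, -0, 1.476, -0.119], TCP at [0.281, -0.558, 0.231] pointing down, gripper open.
Joint ranges: [-3.01, 3.01], [-1.01, 2.22], [0.06, 2.58], [-1.02, 4.17], [0.09, 2.62], [-3.14, 3.14]. Speed limits (rad/s): [2.57, 2.57, 3.14, 3.14, 3.14, 3.14].

### API

Orientations are given as a rotation vector (axis times angle).
In Python, from station import ctrl gives the robot as it stands.
- The arm moves only by the tool inch_along, called after "Call:" as a command line: name --pt "numbers of a row" for each row, then --argument value for the rest. Schema: {"type":"object","properties":{"deltas":{"type":"array","items":{"type":"array","items":{"type":"number"},"minItems":7,"maxItems":7},"minItems":1,"maxItems":20},"clamp_n":{"type":"number"},"only":{"type":"string"},"quiet":{"type":"boolean"},"lines":{"type":"string"}},"required":["deltas"],"additionalProperties":false}. deltas is a list of rows, 1 to 20 of them, each of 7 numbers: the finger opening in m, then dx, dy, dz in units of 20 mm, then a rotation vector rx, ry, rz in units of 0.2 rad; each row is the pose to reach, as a shift and turn from the pose commanded when the call began, along the tool's axes at that moment; what a row does not reach only later rows make up. A row lasts 1/12 s, in which the tool goes at most 0.0417 m and 0.125 rad, less where a joint would pass 70% of its speed; a pose out of reach is approached as far as the arm can. The fingers move at their own pace and stop on an object; clamp_n is the grip in N (left out, the last holds). Time passes only in rows, so rows that do not move let the fingers close. The tool returns the time, the measured TCP pose, the force, the opening and the grip force at its end. only (a regular expression) keeps the lines of the reply that match it, lines (a string "A,B") keeps lines A to B, and quiet returns only ok. Input that does not fit is refused with a message, and nothing moves.
- ctrl.get_obs(): the state, without advancing time (a new reading comes with each control period).
- ctrl.get_image(name): name is "scene" or "side" or "wrist"; returns the picture (384x512x3 uint8, red, green, blue); there is no depth.
- ctrl.camera_params(name): a dict with "fx", "fy", "cx", "cy" (pixels), "k1" (the pictures are not rectified: a ray, as slopes to the right and down, at radius r is drawn at 1 + k1 r^2 times it, then the intrinsics apply), "T" (4x4, takes a point from camera to world coordinates); the wrist camera has in their place "tool_from_camera" (4x4, takes a point from camera to tool coordinates, whose origin is the TCP and whose axes are the flange's). Camera axes: x right, y down, z forward; pixel columns grow to the right and rows downward; lengths in m; the calibration is good to about 2 mm. A picture is of the moment at which its call begins: read the wrist's pose just before it. camera_params takes no time and is no camera call.
- ctrl.finish_job(): hands the job in; it is judged then, once.
The state is a dict: "t": time; "q": joint angles; "dq": joint speeds; "effort": joint torques, N m; "tool_pos": TCP position; "tool_rot": TCP orientation; "contact_force": force on the tool from outside, world axes, zero at the start; "wrist_torque": the same for the moment, N m; "opening": finger opening in m; "grip_force": force on a finger pad.
Only numpy, scipy, OpenCV 4.12 (cv2) and the standard library are available. Lean on these libraries where they do the work, as an engineer would, in place of code of your own. Each camera call takes 0.05 s, during which the arm holds its last target. There are 200 camera calls.

## Working session

There is one attempt and no reset: what is moved stays moved. The work goes in short steps, Python scripts to look and compute and a tool call to move; the robot and the scene stay as the last step left them, time stands still between calls to the robot, and variables do not carry over. Pictures are saved under pics/ and viewed, at most 12 in all, crops included, and the job is handed in when it is done.

```bash
ls; mkdir -p pics; python3 - <<'E'
from station import ctrl
import cv2
o=ctrl.get_obs();print(o)
for n in("scene","side"):
    cv2.imwrite(f"pics/{n}0.png",ctrl.get_image(n)[:,:,::-1]);p=ctrl.camera_params(n);print(n,p)
print(ctrl.camera_params("wrist"))
E
```

```text
pics
station.py
{'t': 0.0, 'q': array([-1.22404178e+00,  5.33757868e-02,  1.61430305e+00,  2.80846156e-05,
        1.47600797e+00, -1.19022145e-01]), 'dq': array([ 0.0011639 , -0.00167512,  0.00173138, -0.00025832,  0.00171386,
       -0.00032204]), 'effort': array([-5.27705797e-04, -3.93674254e+01, -3.70181537e+01, -3.05420508e-04,
        7.05950733e-03,  1.70407048e-07]), 'tool_pos': array([ 0.28047802, -0.55782793,  0.23004588]), 'tool_rot': array([-3.05475520e+00, -7.24559553e-01,  3.29906354e-04]), 'contact_force': array([ 0.61449198, -0.22076455, -0.84762568]), 'wrist_torque': array([-0.02544421,  0.03270122, -0.04671577]), 'grip_force': 0.0, 'opening': 0.08525918449213687}
scene {'fx': 368.86575123760286, 'fy': 368.86575123760286, 'cx': 254.188837706982, 'cy': 189.325829373207, 'k1': 0.02378137129971387, 'T': array([[-8.25359124e-01,  4.16281029e-01, -3.81434689e-01,
         7.96712530e-01],
       [ 5.64607326e-01,  6.09655209e-01, -5.56362376e-01,
         4.01113863e-01],
       [ 9.40542958e-04, -6.74559
[... 320 characters left out ...]
7394037,  0.46336228],
       [-0.09628375,  0.76423466, -0.63771061,  0.56443306],
       [-0.01589408, -0.64178608, -0.76671898,  0.7635459 ],
       [ 0.        ,  0.        ,  0.        ,  1.        ]])}
{'fx': 311.9793211875326, 'fy': 311.9793211875326, 'cx': 255.62085587729467, 'cy': 188.79853216099414, 'k1': -0.06714250675296665, 'tool_from_camera': array([[-1.03324951e-05, -9.63864870e-01, -2.66391653e-01,
         6.68578062e-02],
       [ 9.99999563e-01, -2.59008683e-04,  8.98364786e-04,
         9.32608653e-04],
       [-9.34900009e-04, -2.66391527e-01,  9.63864451e-01,
        -1.43555387e-01],
       [ 0.00000000e+00,  0.00000000e+00,  0.00000000e+00,
         1.00000000e+00]])}
```
```bash
python3 -c "
import cv2,numpy as np
a=cv2.imread('pics/scene0.png');b=cv2.imread('pics/side0.png')
cv2.imwrite('pics/s0x.png',cv2.resize(a,(800,600),interpolation=2));cv2.imwrite('pics/d0x.png',cv2.resize(b,(800,600),interpolation=2))"
```

View pics/s0x.png

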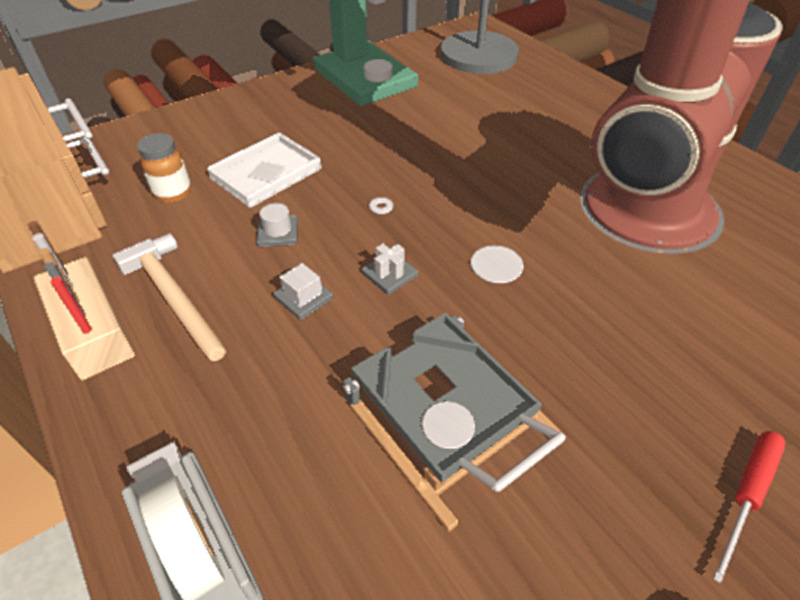

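View pics/d0x.png

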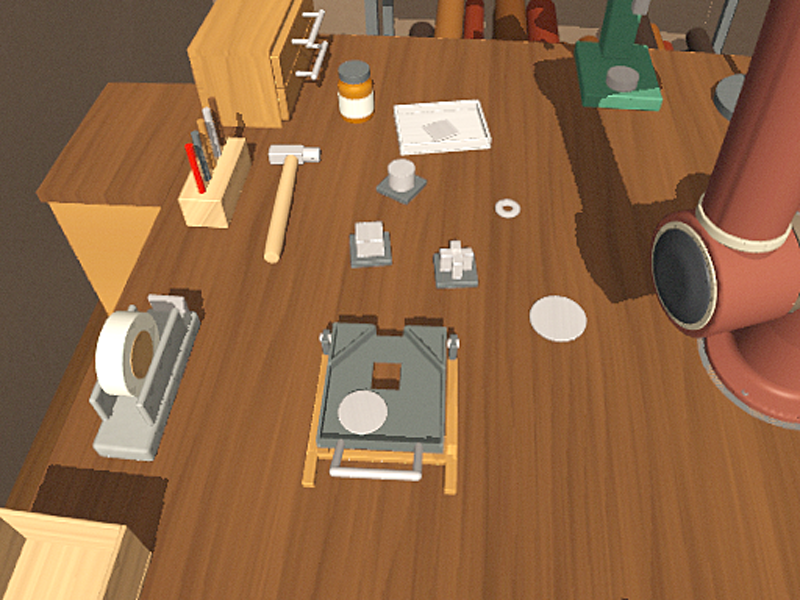

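The scene view shows the tray bar running from about (497,485) to (562,437), with the disc at (448,425). The V is at the far end, and the round anvil top is at about (275,213). In the side view the bar runs (332,472)–(420,476), and the round anvil top is at (401,167).

```bash
cat > h.py <<'E'
import cv2,numpy as np
from scipy.spatial.transform import Rotation as R
def ray(p,T,uv):
    d=(np.array(uv,float)-[p['cx'],p['cy']])/[p['fx'],p['fy']]
    s=d.copy()
    for _ in range(20): s=d/(1+p['k1']*(s@s))
    return T[:3,3],T[:3,:3]@np.r_[s,1]
def plane(p,T,uv,z):
    o,v=ray(p,T,uv); return o+v*(z-o[2])/v[2]
def tri(rs):
    A=0;b=0
    for o,v in rs:
        v=v/np.linalg.norm(v);M=np.eye(3)-np.outer(v,v);A=A+M;b=b+M@o
    return np.linalg.solve(A,b)
def blobs(img,lo,roi,smax=60,inv=False):
    h=cv2.cvtColor(img,cv2.COLOR_BGR2HSV);m=((h[...,2]>lo)&(h[...,1]<smax)).astype(np.uint8)
    z=np.zeros_like(m);x0,y0,x1,y1=roi;z[y0:y1,x0:x1]=m[y0:y1,x0:x1]
    n,l,s,c=cv2.connectedComponentsWithStats(z);return l,s,c
E
cat > m.py <<'E'
from h import *;from station import ctrl
P={n:ctrl.camera_params(n) for n in("scene","side")}
S=1.5625
roi={"scene":{"bar":(475,420,585,500),"anv":(255,195,300,245),"disc":(410,390,485,455)},"side":{"bar":(322,455,430,490),"anv":(380,150,425,196),"disc":(330,380,395,440)}}
for n in P:
    im=cv2.imread(f"pics/{n}0.png")
    for k,r in roi[n].items():
        r=[int(a/S) for a in r]
        for lo in ((140,165,190,200,210) if k=="anv" else (150,)):
            l,s,c=blobs(im,lo,r)
            i=1+np.argmax(s[1:,4]);
            ys,xs=np.where(l==i);pts=np.c_[xs,ys].astype(np.float32)
            print(n,k,lo,s[i],c[i].round(2),end=' ')
            z={"bar":.078,"anv":.045,"disc":.044}[k]
            print(plane(P[n],P[n]['T'],c[i],z).round(4),end=' ')
            if k=="bar":
                rr=cv2.minAreaRect(pts);print(rr)
            else: print()
E
python3 m.py
python3 -c "
import cv2
a=cv2.imread('pics/scene0.png')[120:160,160:195];b=cv2.imread('pics/side0.png')[95:130,240:275]
c=cv2.imread('pics/scene0.png')[260:320,300:375];d=cv2.imread('pics/side0.png')[275:320,200:280]
r=lambda x:cv2.resize(x,(400,300),interpolation=0)
import numpy as np
cv2.imwrite('pics/c0.png',np.vstack([np.hstack([r(a),r(b)]),np.hstack([r(c),r(d)])]))"
```

```text
scene bar 150 [304 268  58  47 494] [335.44 293.37] [0.5326 0.2465 0.078 ] ((332.0000305175781, 290.0000305175781), (28.284269332885742, 56.56854248046875), 45.0)
scene anv 140 [166 130  21  22 351] [176.36 140.24] [ 0.5605 -0.2784  0.045 ] 
scene anv 165 [166 130  20  22 331] [176.45 139.98] [ 0.5599 -0.2791  0.045 ] 
scene anv 190 [167 130  19  21 289] [176.64 139.69] [ 0.5591 -0.2799  0.045 ] 
scene anv 200 [167 131  18  20 265] [176.71 139.6 ] [ 0.5588 -0.2801  0.045 ] 
scene anv 210 [167 131  18  20 238] [176.75 139.16] [ 0.5579 -0.2815  0.045 ] 
scene disc 150 [270 256  34  32 822] [286.77 271.7 ] [0.5592 0.1576 0.044 ] 
side bar 150 [211 291  59  17 389] [242.47 302.13] [0.5265 0.2488 0.078 ] ((240.0, 299.0), (16.0, 58.0), 90.0)
side anv 140 [248 102  18  21 313] [256.43 111.95] [ 0.5533 -0.2785  0.045 ] 
side anv 165 [248 102  18  21 303] [256.58 111.78] [ 0.553  -0.2791  0.045 ] 
side anv 190 [248 102  17  21 277] [256.49 111.54] [ 0.5533 -0.28    0.045 ] 
side anv 200 [249 102  16  21 252] [256.52 111.24] [ 0.5534 -0.2812  0.045 ] 
side anv 210 [249 102  16  21 224] [256.57 110.94] [ 0.5534 -0.2824  0.045 ] 
side disc 150 [216 250  32  28 713] [231.55 263.43] [0.5591 0.1567 0.044 ]
```

View pics/c0.png

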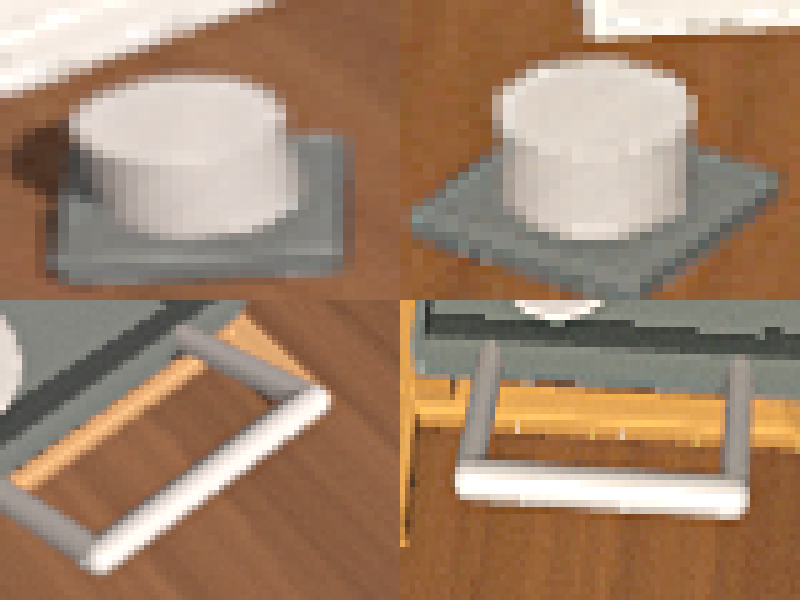

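```bash
cat > m2.py <<'E'
from h import *;from station import ctrl
P={n:ctrl.camera_params(n) for n in("scene","side")}
K={"anv":((175,135.4),(256.56,106.9),.045),"barL":((317.9,310.5),(210.9,301.7),.078),"barR":((359.5,279.1),(268.9,304.4),.078)}
for k,(a,b,z) in K.items():
    rs=[ray(P[n],P[n]['T'],u) for n,u in(("scene",a),("side",b))]
    print(k,plane(P["scene"],P["scene"]['T'],a,z).round(4),plane(P["side"],P["side"]['T'],b,z).round(4),tri(rs).round(4))
print(R.from_rotvec(ctrl.get_obs()['tool_rot']).as_matrix().round(3))
E
python3 m2.py
```

```text
anv [ 0.5551 -0.2969  0.045 ] [ 0.5549 -0.2981  0.045 ] [ 0.5549 -0.2977  0.0448]
barL [0.5747 0.2523 0.078 ] [0.5799 0.2529 0.078 ] [0.5783 0.2555 0.086 ]
barR [0.4824 0.25   0.078 ] [0.4817 0.2489 0.078 ] [0.4819 0.2493 0.0776]
[[ 0.893  0.449 -0.001]
 [ 0.449 -0.893  0.002]
 [ 0.    -0.002 -1.   ]]
```

Units first: shifts go in units of 20 mm and turns go in units of 0.2 rad. So -0.02 m is -1, 0.367 m is 18.35, 0.435 rad is 2.175.

Call:
inch_along --pt "0.045 18.35 -5.35 -1 0 0 2.175" --pt "0.045 18.35 -5.35 -1 0 0 2.175" --pt "0.045 18.35 -5.35 -1 0 0 2.175" --pt "0.045 18.35 -5.35 -1 0 0 2.175" --pt "0.045 18.35 -5.35 -1 0 0 2.175" --pt "0.045 18.35 -5.35 -1 0 0 2.175" --pt "0.045 18.35 -5.35 -1 0 0 2.175" --pt "0.045 18.35 -5.35 -1 0 0 2.175" --pt "0.045 18.35 -5.35 -1 0 0 2.175" --pt "0.045 18.35 -5.35 -1 0 0 2.175" --pt "0.045 18.35 -5.35 -1 0 0 2.175" --pt "0.045 18.35 -5.35 -1 0 0 2.175" --clamp_n 30

```text
t: 1.1
tool_pos: [0.5605, -0.2976, 0.2507]
tool_rot: [-3.141, -0.051, 0.002]
contact_force: [-0.0, -0.7, 0.3]
opening: 0.0452
grip_force: 0.0
```

```bash
cat > w.py <<'E'
import sys;from h import *;from station import ctrl
def wp():
    o=ctrl.get_obs();T=np.eye(4);T[:3,:3]=R.from_rotvec(o['tool_rot']).as_matrix();T[:3,3]=o['tool_pos'];return o,T
if __name__=="__main__":
    o,T=wp();im=ctrl.get_image("wrist")[:,:,::-1];p=ctrl.camera_params("wrist")
    np.savez(f"pics/{sys.argv[1]}.npz",T=T@p['tool_from_camera'],Tt=T);cv2.imwrite(f"pics/{sys.argv[1]}.png",im)
E
python3 w.py w1
```

```text
(no output)
```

View pics/w1.png

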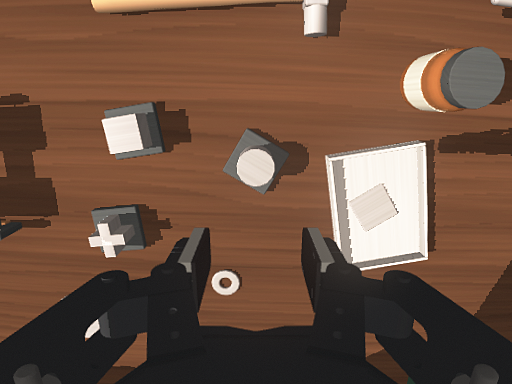

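The wrist view shows the round anvil's top disc at about (256,168). The square anvil is at (125,133) and the cross-shaped one at (107,240).

```bash
python3 - <<'E'
from h import *;from station import ctrl
p=ctrl.camera_params("wrist");T=np.load('pics/w1.npz')['T'];im=cv2.imread('pics/w1.png')
for lo in(150,180,210):
    l,s,c=blobs(im,lo,(228,140,285,195));i=1+np.argmax(s[1:,4]);print(lo,s[i],c[i],plane(p,T,c[i],.045).round(4))
    q=cv2.findContours((l==i).astype(np.uint8),0,1)[0][0];e=cv2.fitEllipse(cv2.convexHull(q));print(e,plane(p,T,e[0],.045).round(4))
E
```

```text
150 [ 236  149   39   38 1139] [255.01229148 167.09920983] [ 0.5568 -0.2984  0.045 ]
((254.89602661132812, 166.8477783203125), (37.544219970703125, 39.05771255493164), 142.77064514160156) [ 0.5571 -0.2982  0.045 ]
180 [ 237  149   37   37 1106] [255.00180832 167.06329114] [ 0.5568 -0.2983  0.045 ]
((254.966552734375, 167.12481689453125), (37.09427261352539, 37.68459701538086), 114.35736846923828) [ 0.5568 -0.2983  0.045 ]
210 [ 237  149   37   37 1081] [255.0240518  167.04347826] [ 0.5569 -0.2984  0.045 ]
((254.99887084960938, 167.01161193847656), (36.64383316040039, 37.60447692871094), 101.89447021484375) [ 0.5569 -0.2983  0.045 ]
```

Call:
inch_along --pt "0.045 -0.7 -25 0 0 0 0" --pt "0.045 -0.7 -25 0 0 0 0" --pt "0.045 -0.7 -25 0 0 0 0" --pt "0.045 -0.7 -25 0 0 0 0" --pt "0.045 -0.7 -25 0 0 0 0" --pt "0.045 -0.7 -25 0 0 0 0" --pt "0.045 -0.7 -25 0 0 0 0" --pt "0.045 -0.7 -25 0 0 0 0" --pt "0.045 -0.7 -25 0 0 0 0" --pt "0.045 -0.7 -25 0 0 0 0" --pt "0.045 -0.7 -25 0 0 0 0" --pt "0.045 -0.7 -25 0 0 0 0" --pt "0.045 -0.7 -25 0 0 0 0" --pt "0.045 -0.7 -25 0 0 0 0"

```text
t: 2.32
tool_pos: [0.5308, 0.2016, 0.251]
tool_rot: [3.14, 0.051, -0.001]
contact_force: [-0.5, -0.9, -0.3]
opening: 0.0447
grip_force: 0.0
```

```bash
python3 w.py w2
```

```text
(no output)
```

View pics/w2.png

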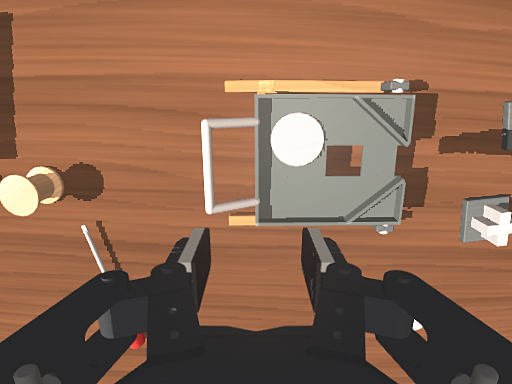

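The bar runs from about (206,121) to (211,212), the tray slot is at (344,160) and the disc at (297,139).

```bash
python3 - <<'E'
from h import *;from station import ctrl
p=ctrl.camera_params("wrist");T=np.load('pics/w2.npz')['T'];im=cv2.imread('pics/w2.png')
h=cv2.cvtColor(im,cv2.COLOR_BGR2HSV);m=((h[...,2]>130)&(h[...,1]<60))
L=[]
for y in range(130,204,4):
    x=np.where(m[y,195:225])[0]+195
    L.append([x.mean(),y])
L=np.array(L);f=np.polyfit(L[:,1],L[:,0],1);print(f,abs(L[:,0]-np.polyval(f,L[:,1])).max())
col=[y for y in range(105,230) if m[y,int(np.polyval(f,y))]];print(col[0],col[-1])
A,B=[plane(p,T,(np.polyval(f,y),y),.078) for y in(col[0],col[-1])]
print(A,B,(A+B)/2,np.linalg.norm(A-B),np.degrees(np.arctan2(*(A-B)[1::-1])))
# slot centre on floor z=.04
rg=[((h[...,1]>100))];z=np.zeros(m.shape,np.uint8);z[143:179,322:366]=rg[0][143:179,322:366]
n,l,s,c=cv2.connectedComponentsWithStats(z);i=1+np.argmax(s[1:,4]);print(s[i])
q=cv2.minAreaRect(np.argwhere(l==i)[:,::-1].astype(np.float32));print(q)
for y in (96,):pass
g=[plane(p,T,u,.04) for u in cv2.boxPoints(q)];print(np.round(g,4))
l2,s2,c2=blobs(im,150,(265,105,330,170));i=1+np.argmax(s2[1:,4]);print('disc',s2[i],plane(p,T,c2[i],.044))
E
```

```text
[5.35087719e-02 1.98564912e+02] 1.1263157894736366
119 213
[0.58122782 0.25222275 0.078     ] [0.48214885 0.24774354 0.078     ] [0.53168833 0.24998314 0.078     ] 0.09918016700923628 2.5884953920674136
[326 146  36  29 875]
((343.5, 160.0), (28.0, 35.0), 90.0)
[[0.5535 0.1204 0.04  ]
 [0.555  0.0799 0.04  ]
 [0.5222 0.076  0.04  ]
 [0.5208 0.1175 0.04  ]]
disc [ 270  105   60   65 3600] [0.5636837  0.15274925 0.044     ]
```

Call:
inch_along --pt "0.045 0.1 -2 1 0 0 -0.055" --pt "0.045 0.1 -2.45 2.5 0 0 -0.055" --pt "0.045 0.1 -2.45 4.5 0 0 -0.055" --pt "0.045 0.1 -2.45 6.5 0 0 -0.055" --pt "0.045 0.1 -2.45 8.25 0 0 -0.055" --pt "0.045 0.1 -2.45 9.25 0 0 -0.055" --pt "0.045 0.1 -2.45 9.6 0 0 -0.055" --pt "0.045 0.1 -2.45 9.6 0 0 -0.055" --clamp_n 30

```text
t: 3.03
tool_pos: [0.5306, 0.2478, 0.0569]
tool_rot: [3.139, 0.061, -0.007]
contact_force: [-0.3, 0.3, 0.9]
opening: 0.045
grip_force: 0.0
```

Call:
inch_along --pt "0.03 0 0 0 0 0 0" --pt "0.02 0 0 0 0 0 0" --pt "0.0 0 0 0 0 0 0" --pt "0 0 0 0 0 0 0" --pt "0 0 0 0 0 0 0" --pt "0 0 0 0 0 0 0" --pt "0 0 0 0 0 0 0" --pt "0 0 0 0 0 0 0" --clamp_n 30

```text
t: 3.7
tool_pos: [0.5337, 0.2509, 0.0621]
tool_rot: [-3.14, -0.066, -0.008]
contact_force: [-0.0, -0.7, 7.4]
opening: 0.0087
grip_force: 29.6
```

```bash
python3 w.py w3
```

```text
(no output)
```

Converted, -0.0405 m is -2.025, -0.0306 m is -1.53.

Call:
inch_along --pt "0 0 0.12 -0.515 0 0 0" --pt "0 0 0.26 -1.03 0 0 0" --pt "0 0 0.43 -1.53 0 0 0" --pt "0 0 0.625 -2.025 0 0 0"

```text
t: 4.08
tool_pos: [0.534, 0.2392, 0.1015]
tool_rot: [-3.138, -0.066, -0.009]
contact_force: [5.4, 3.6, -2.2]
opening: 0.0087
grip_force: 29.2
```

Call:
inch_along --pt "0 0 0.22 -0.485 0 0 0" --pt "0 0 0.46 -0.955 0 0 0" --pt "0 0 0.725 -1.415 0 0 0" --pt "0 0 1.015 -1.86 0 0 0" --pt "0 0 1.325 -2.29 0 0 0" --pt "0 0 1.655 -2.705 0 0 0" --pt "0 0 2.005 -3.1 0 0 0" --pt "0 0 2.375 -3.48 0 0 0" --pt "0 0 2.61 -3.7 0 0 0" --pt "0 0 2.61 -3.7 0 0 0" --pt "0 0 2.61 -3.7 0 0 0"

```text
t: 5.0
tool_pos: [0.536, 0.1885, 0.1773]
tool_rot: [-3.134, -0.066, -0.01]
contact_force: [1.0, 7.6, 5.7]
opening: 0.0087
grip_force: 29.9
```

```bash
python3 - <<'E'
from station import ctrl
import cv2
cv2.imwrite("pics/side1.png",cv2.resize(ctrl.get_image("side")[150:330,160:340,::-1],(600,600)))
E
```

```text
(no output)
```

View pics/side1.png

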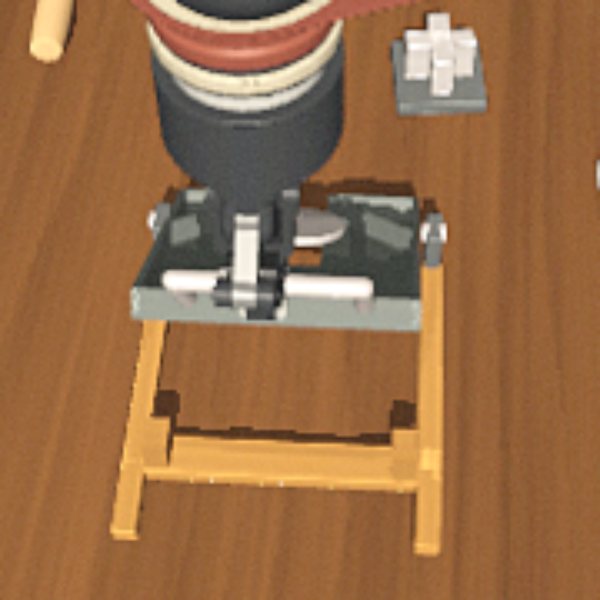

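The tray is tipped and the disc is at the V. I'll hold it there, then lower.

Call:
inch_along --pt "0 0 0 0 0 0 0" --pt "0 0 0 0 0 0 0" --pt "0 0 0 0 0 0 0" --pt "0 0 0 0 0 0 0" --pt "0 0 0 0 0 0 0" --pt "0 0 0 0 0 0 0" --pt "0 0 0 0 0 0 0" --pt "0 0 0 0 0 0 0" --pt "0 0 0 0 0 0 0" --pt "0 0 0 0 0 0 0" --pt "0 0 0 0 0 0 0" --pt "0 0 0 0 0 0 0" --pt "0 0 0 0 0 0 0" --pt "0 0 0 0 0 0 0"

```text
t: 6.22
tool_pos: [0.536, 0.1887, 0.177]
tool_rot: [-3.134, -0.067, -0.01]
contact_force: [1.8, 8.0, 5.1]
opening: 0.0088
grip_force: 29.9
```

Call:
inch_along --pt "0 0 -0.235 0.22 0 0 0" --pt "0 0 -0.605 0.6 0 0 0" --pt "0 0 -0.955 0.995 0 0 0" --pt "0 0 -1.285 1.41 0 0 0" --pt "0 0 -1.595 1.84 0 0 0" --pt "0 0 -1.885 2.285 0 0 0" --pt "0 0 -2.15 2.745 0 0 0" --pt "0 0 -2.39 3.22 0 0 0" --pt "0 0 -2.61 3.7 0 0 0" --pt "0 0 -2.805 4.195 0 0 0" --pt "0 0 -2.975 4.7 0 0 0" --pt "0 0 -3.115 5.21 0 0 0" --pt "0 0 -3.18 5.465 0 0 0" --pt "0 0 -3.235 5.675 0 0 0" --pt "0 0 -3.235 5.725 0 0 0" --pt "0 0 -3.235 5.725 0 0 0" --pt "0 0 -3.235 5.725 0 0 0"

```text
t: 7.63
tool_pos: [0.5336, 0.2509, 0.0622]
tool_rot: [-3.14, -0.066, -0.007]
contact_force: [-0.9, -0.6, 7.8]
opening: 0.0086
grip_force: 31.8
```

Call:
inch_along --pt "0.045 0 0 0 0 0 0" --pt "0.045 0 0 0 0 0 0" --pt "0.045 0 0 0 0 0 0" --pt "0.045 0 0 0 0 0 0" --pt "0.045 0 0 -1 0 0 0" --pt "0.045 0 0 -3 0 0 0" --pt "0.045 0 0 -5 0 0 0" --pt "0.085 0 0 -7 0 0 0" --pt "0.085 0 2 -8.5 0 0 0" --pt "0.085 0 4 -8.5 0 0 0" --pt "0.085 0 6 -8.5 0 0 0" --pt "0.085 0 8 -8.5 0 0 0" --pt "0.085 0 9.5 -8.5 0 0 0" --pt "0.085 0 9.5 -8.5 0 0 0" --pt "0.085 0 9.5 -8.5 0 0 0"

```text
t: 8.88
tool_pos: [0.5393, 0.0591, 0.2289]
tool_rot: [-3.141, -0.061, 0.001]
contact_force: [-0.5, 0.7, 0.7]
opening: 0.0851
grip_force: 0.0
```

```bash
python3 w.py w4
```

```text
(no output)
```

View pics/w4.png

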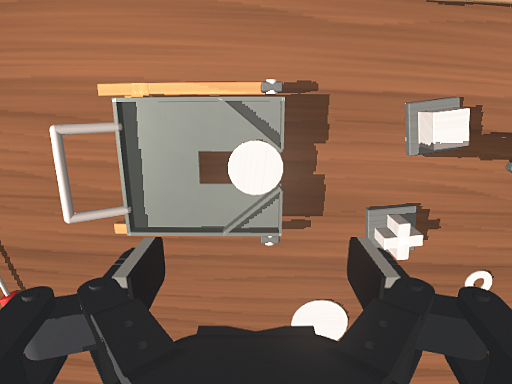

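The tray is down and the disc sits in the V at (255,168).

```bash
cat > d.py <<'E'
import sys
from h import *;from station import ctrl
n,z=sys.argv[1],float(sys.argv[2]);roi=tuple(map(int,sys.argv[3:7]))
p=ctrl.camera_params("wrist");f=np.load(f'pics/{n}.npz');T=f['T'];im=cv2.imread(f'pics/{n}.png')
for lo in(180,210):
    l,s,c=blobs(im,lo,roi);i=1+np.argmax(s[1:,4])
    q=max(cv2.findContours((l==i).astype(np.uint8),0,1)[0],key=len);e=cv2.fitEllipse(cv2.convexHull(q))
    P=plane(p,T,e[0],z);print(lo,s[i],c[i].round(1),np.round(e[0],1),P.round(4),'in tool',(f['Tt'][:3,:3].T@(P-f['Tt'][:3,3])).round(4))
print('tool x dir deg',np.degrees(np.arctan2(f['Tt'][1,0],f['Tt'][0,0])), 'tool z',f['Tt'][:3,2].round(4))
E
python3 d.py w4 .044 215 130 295 205
```

```text
180 [ 228  140   55   55 2385] [255.  167.3] [255.  167.3] [0.5398 0.0585 0.044 ] in tool [0.0006 0.0007 0.1849]
210 [ 228  140   55   55 2361] [254.9 167.3] [255.  167.3] [0.5398 0.0586 0.044 ] in tool [0.0006 0.0006 0.1849]
tool x dir deg 2.2138651256392587 tool z [-8.e-04  3.e-04 -1.e+00]
```

Converted, 0.15 m is 7.5, 0.0006 m is 0.03, -0.005 rad is -0.025.

Call:
inch_along --pt "0.08 0.025 0.03 2 0 0 -0.025" --pt "0.08 0.025 0.03 4 0 0 -0.025" --pt "0.08 0.025 0.03 5.75 0 0 -0.025" --pt "0.08 0.025 0.03 7 0 0 -0.025" --pt "0.08 0.025 0.03 7.5 0 0 -0.025" --pt "0.08 0.025 0.03 7.5 0 0 -0.025" --pt "0.08 0.025 0.03 7.5 0 0 -0.025"

```text
t: 9.52
tool_pos: [0.5405, 0.0608, 0.0799]
tool_rot: [-3.141, -0.076, -0.0]
contact_force: [0.7, -0.2, 1.8]
opening: 0.0799
grip_force: 0.0
```

```bash
python3 w.py w5; python3 -c "
import numpy as np;print(np.load('pics/w5.npz')['Tt'].round(4))"
```

```text
[[ 9.988e-01  4.810e-02  3.000e-04  5.405e-01]
 [ 4.810e-02 -9.988e-01  1.000e-04  6.080e-02]
 [ 3.000e-04 -1.000e-04 -1.000e+00  7.990e-02]
 [ 0.000e+00  0.000e+00  0.000e+00  1.000e+00]]
```

View pics/w5.png

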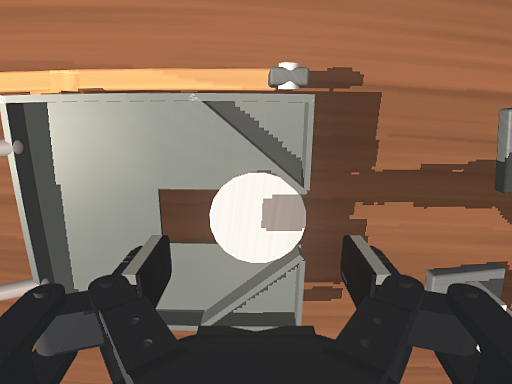

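```bash
python3 d.py w5 .044 205 165 312 268; python3 w.py w6; python3 d.py w6 .044 205 165 312 268
```

```text
180 [ 210  173   95   90 5429] [250.2 218.5] [257.2 217.4] [0.5402 0.0586 0.044 ] in tool [-0.0004  0.0022  0.0359]
210 [ 210  173   95   90 5352] [250.  218.6] [257.  217.3] [0.5402 0.0587 0.044 ] in tool [-0.0004  0.0021  0.0359]
tool x dir deg 2.7569504883293896 tool z [ 3.e-04  1.e-04 -1.e+00]
180 [ 209  174   95   90 5449] [250.4 219.6] [256.7 218.3] [0.5402 0.0587 0.044 ] in tool [-0.0015  0.0019  0.0373]
210 [ 209  174   95   90 5380] [250.3 219.7] [256.5 218.3] [0.5402 0.0588 0.044 ] in tool [-0.0015  0.0018  0.0373]
tool x dir deg 2.7429591577587003 tool z [ 0.003  0.    -1.   ]
```

Converted, 0.057 m is 2.85, 0.05 m is 2.5.

Call:
inch_along --pt "0.08 -0.035 0.08 0.5 0 0 0" --pt "0.08 -0.035 0.08 1 0 0 0" --pt "0.08 -0.035 0.08 1.5 0 0 0" --pt "0.08 -0.035 0.08 2 0 0 0" --pt "0.08 -0.035 0.08 2.5 0 0 0" --pt "0.08 -0.035 0.08 2.85 0 0 0" --pt "0.08 -0.035 0.08 2.85 0 0 0" --pt "0.08 -0.035 0.08 2.85 0 0 0"

```text
t: 10.28
tool_pos: [0.5389, 0.0584, 0.0214]
tool_rot: [-3.141, -0.073, 0.002]
contact_force: [-0.4, 0.5, -0.6]
opening: 0.0799
grip_force: 0.0
```

Call:
inch_along --pt "0.07 0 0 0 0 0 0" --pt "0.065 0 0 0 0 0 0" --pt "0.062 0 0 0 0 0 0" --pt "0.06 0 0 0 0 0 0" --pt "0.055 0 0 0 0 0 0" --pt "0.05 0 0 0 0 0 0" --pt "0.05 0 0 0 0 0 0" --pt "0.05 0 0 0 0 0 0" --pt "0.05 0 0 0 0 0 0" --clamp_n 40

```text
t: 11.03
tool_pos: [0.5402, 0.0594, 0.0239]
tool_rot: [-3.139, -0.073, -0.002]
contact_force: [-3.5, 5.1, 7.3]
opening: 0.058
grip_force: 41.1
```

Converted, -0.13 m is -6.5, -0.11 m is -5.5.

Call:
inch_along --pt "0.05 0 0 -0.25 0 0 0" --pt "0.05 0 0 -0.75 0 0 0" --pt "0.05 0 0 -1.5 0 0 0" --pt "0.05 0 0 -2.5 0 0 0" --pt "0.05 0 0 -4 0 0 0" --pt "0.05 0 0 -5.5 0 0 0" --pt "0.05 0 0 -6.5 0 0 0" --pt "0.05 0 0 -6.5 0 0 0" --pt "0.05 0 0 -6.5 0 0 0"

```text
t: 11.78
tool_pos: [0.5403, 0.0581, 0.1536]
tool_rot: [3.14, 0.073, 0.005]
contact_force: [-0.2, -0.1, -0.4]
opening: 0.0577
grip_force: 43.9
```

```bash
python3 w.py w7
```

```text
(no output)
```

View pics/w7.png

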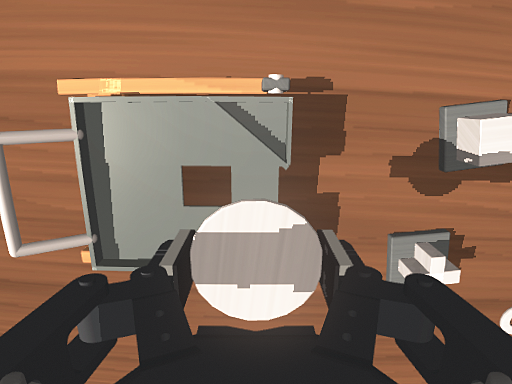

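The disc is held between the pads, roughly flat, at (256,260). I'll work out its centre in tool coordinates.

```bash
cat > g.py <<'E'
import sys
from h import *;from station import ctrl
from scipy.optimize import least_squares
im=cv2.imread(f'pics/{sys.argv[1]}.png');p=ctrl.camera_params("wrist");T=p['tool_from_camera']
l,s,c=blobs(im,185,(185,190,330,328));hp=np.vstack(np.argwhere(np.isin(l,[i for i in range(1,len(s)) if s[i,4]>100]))[:,::-1])
hull=cv2.convexHull(hp.astype(np.int32))[:,0]
hull=np.array([u for u in hull if u[1]<228 or u[1]>292]);print(len(hull),s[1:,:][s[1:,4]>100].tolist())
o=T[:3,3];V=np.array([ray(p,T,u)[1] for u in hull])
def res(x,r=.03):
    n=np.array([x[3],0,1.]);n/=np.linalg.norm(n);c=x[:3]   # disc plane tilt about tool y
    Q=o+V*((n@(c-o))/(V@n))[:,None];return np.linalg.norm(Q-c,axis=1)-r
for z in(-.0205,-.017,-.024):
    f=least_squares(lambda a:res([a[0],a[1],z,a[2]]),[0,0,0]);print(z,f.x.round(4),'rms',np.sqrt(np.mean(f.fun**2)).round(5))
    g=least_squares(lambda a:res([a[0],a[1],z,0]),[0,0]);print('  flat',g.x.round(4),np.sqrt(np.mean(g.fun**2)).round(5))
f=least_squares(lambda a:res([a[0],a[1],a[2],0]),[0,0,-.02]);print('freez flat',f.x.round(4),np.sqrt(np.mean(f.fun**2)).round(5))
E
python3 g.py w7
```

```text
25 [[197, 201, 110, 32, 2569], [195, 284, 119, 37, 3028]]
-0.0205 [-0.0012  0.0009  0.025 ] rms 0.00023
  flat [-0.001   0.0009] 0.0004
-0.017 [-0.0026  0.001  -0.0392] rms 0.00028
  flat [-0.0029  0.001 ] 0.00056
-0.024 [0.0004 0.0009 0.082 ] rms 0.00035
  flat [0.001  0.0007] 0.00119
freez flat [-0.0018  0.001  -0.0191] 0.00023
```

Converted, 0.3555 m is 17.775, 0.04 m is 2.

Call:
inch_along --pt "0.05 0 0.75 0 0 0 0" --pt "0.05 0 2 0 0 0 0" --pt "0.05 0 3.5 0 0 0 0" --pt "0.05 0 5 0 0 0 0" --pt "0.05 0 6.5 0 0 0 0" --pt "0.05 0 8 0 0 0 0" --pt "0.05 0 9.5 0 0 0 0" --pt "0.05 0 11 0 0 0 0" --pt "0.05 0 12.5 0 0 0 0" --pt "0.05 0.05 14 0 0 0 0" --pt "0.05 0.05 15.5 0 0 0 0" --pt "0.05 0.05 16.75 0 0 0 0" --pt "0.05 0.05 17.5 0 0 0 0" --pt "0.05 0.05 17.775 0 0 0 0" --pt "0.05 0.05 17.775 0 0 0 0" --pt "0.05 0.05 17.775 0 0 0 0" --pt "0.05 0.05 17.775 0 0 0 0"

```text
t: 13.25
tool_pos: [0.557, -0.2952, 0.1517]
tool_rot: [-3.14, -0.076, 0.001]
contact_force: [-0.9, 0.7, -1.4]
opening: 0.0574
grip_force: 43.9
```

```bash
python3 w.py w8; python3 g.py w8; python3 - <<'E'
from station import ctrl
for i in range(3): o=ctrl.get_obs();print(o['tool_pos'],o['tool_rot'],o['contact_force']);ctrl.get_image("scene")
E
```

```text
13 [[233, 190, 51, 12, 476], [194, 201, 110, 36, 2278], [196, 282, 116, 38, 2893], [200, 315, 34, 12, 238]]
-0.0205 [ 0.004  -0.0015 -0.7013] rms 0.00231
  flat [-0.0018 -0.0013] 0.00377
-0.017 [ 0.0016 -0.0011 -0.6286] rms 0.00245
  flat [-0.004  -0.0009] 0.0044
-0.024 [ 0.0036 -0.0022 -0.3173] rms 0.00241
  flat [ 0.0003 -0.0018] 0.00322
freez flat [ 0.0057 -0.0032 -0.0327] 0.00255
[ 0.55715217 -0.29521785  0.15203144] [-3.14004411e+00 -7.59149432e-02  6.76012983e-04] [ 0.24966099  0.19442667 -1.3739978 ]
[ 0.55722914 -0.29533728  0.15221621] [-3.14030474e+00 -7.59373589e-02  2.52489985e-04] [-0.51289392 -0.95075345 -1.31013417]
[ 0.55726916 -0.29553915  0.15237353] [-3.14053543e+00 -7.57693871e-02 -5.31445709e-05] [ 0.49378376  1.34113731 -0.59835962]
```

Call:
inch_along --pt "0.05 0.025 0.05 1 0 0 0" --pt "0.05 0.025 0.05 2.5 0 0 0" --pt "0.05 0.025 0.05 4 0 0 0" --pt "0.05 0.025 0.05 5 0 0 0" --pt "0.05 0.025 0.05 5.6 0 0 0" --pt "0.05 0.025 0.05 5.6 0 0 0" --pt "0.05 0.025 0.05 5.6 0 0 0" --pt "0.05 0.025 0.05 5.6 0 0 0"

```text
t: 14.12
tool_pos: [0.559, -0.2984, 0.0424]
tool_rot: [3.139, 0.074, 0.004]
contact_force: [0.2, 0.5, -0.1]
opening: 0.0573
grip_force: 43.9
```

```bash
python3 - <<'E'
from station import ctrl
import cv2,numpy as np
a=ctrl.get_image("scene")[:,:,::-1];b=ctrl.get_image("side")[:,:,::-1]
print(ctrl.get_obs()['tool_pos'])
cv2.imwrite("pics/sc9.png",a);cv2.imwrite("pics/sd9.png",b)
cv2.imwrite("pics/p9.png",np.hstack([cv2.resize(a[105:165,145:205],(400,400),interpolation=0),cv2.resize(b[80:140,226:286],(400,400),interpolation=0)]))
E
```

```text
[ 0.55913686 -0.29862801  0.04280935]
```

View pics/p9.png

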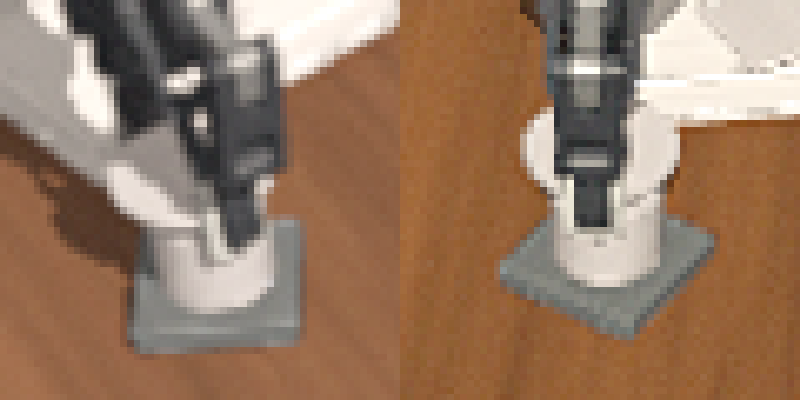

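```bash
python3 - <<'E'
from h import *;from station import ctrl
P={n:ctrl.camera_params(n) for n in("scene","side")}
b=cv2.imread('pics/sd9.png');z=.0585+.004
print(plane(P["side"],P["side"]['T'],(255.57,102.1),z-.002),plane(P["scene"],P["scene"]['T'],(172.9,132.7),z-.002))
for u in((255.57,102.1),):pass
print(b[98:106,240:250].max(2));print(b[98:106,262:272].max(2))
o=ctrl.get_obs();print(o['tool_pos'])
E
```

```text
[ 0.55718137 -0.29804516  0.0605    ] [ 0.56115031 -0.29042828  0.0605    ]
[[145 140 146 148 146 185 244 238 234  50]
 [144 142 146 146 158 209 233 234 233  68]
 [142 144 143 147 189 239 230 233 233 103]
 [144 142 146 150 188 236 227 230 230  99]
 [142 144 146 147 185 237 228 231 231  93]
 [143 148 143 143 168 232 228 234 231  52]
 [143 144 150 145 161 213 231 235 232  67]
 [142 145 148 140 145 178 233 238 228  57]]
[[230 229 228 232 233 222 205 206 203 193]
 [228 228 229 230 222 182 137 136 134 135]
 [228 229 228 229 235 224 142 144 144 145]
 [230 226 227 229 234 223 130 147 145 142]
 [229 227 228 230 235 222 132 145 143 147]
 [227 227 228 230 233 215 140 145 143 145]
 [227 228 227 233 221 158 149 145 144 144]
 [228 227 232 236 200 106 152 148 142 147]]
[ 0.55913686 -0.29862801  0.04280935]
```

Converted, -0.0018 m is -0.09, 0.011 m is 0.55.

Call:
inch_along --pt "0.05 -0.09 -0.03 0.1 0 0 0" --pt "0.05 -0.09 -0.03 0.25 0 0 0" --pt "0.05 -0.09 -0.03 0.4 0 0 0" --pt "0.05 -0.09 -0.03 0.5 0 0 0" --pt "0.05 -0.09 -0.03 0.55 0 0 0" --pt "0.05 -0.09 -0.03 0.55 0 0 0" --pt "0.05 -0.09 -0.03 0.55 0 0 0"

```text
t: 14.8
tool_pos: [0.5559, -0.2972, 0.0292]
tool_rot: [3.141, 0.073, 0.0]
contact_force: [-0.1, -0.6, -0.6]
opening: 0.0574
grip_force: 43.9
```

```bash
python3 - <<'E'
from station import ctrl
import cv2,numpy as np
b=ctrl.get_image("side")[:,:,::-1];cv2.imwrite("pics/sd10.png",b);o=ctrl.get_obs();print(o['tool_pos'],o['contact_force'])
print(b[96:118:2,240:250].max(2));print(b[96:118:2,262:272].max(2))
E
```

```text
[ 0.55584256 -0.29719559  0.0291636 ] [-0.58445916  0.09522495 -0.23466755]
[[146 144 140 148 152 151 149 149 145  89]
 [143 147 147 150 152 149 148 146 145 120]
 [147 144 146 153 150 145 147 145 146 154]
 [149 144 149 151 150 146 144 181 229 236]
 [144 144 150 150 148 145 199 240 233 229]
 [144 149 151 151 141 166 228 228 230 229]
 [145 148 149 148 148 164 219 232 229 225]
 [146 146 153 153 146 143 164 224 238 233]
 [149 154 149 151 150 147 141 122 140 229]
 [149 151 150 149 143 131 120 133 128 169]
 [151 153 153 136 115 141 130 125 134 172]]
[[ 97 205 255 253 253 254 252 252 255 255]
 [163 247 252 230 234 227 207 203 205 192]
 [198 247 204 166 147 147 152 144 147 142]
 [244 231 229 233 229 196 153 147 140 145]
 [239 230 229 227 229 238 228 134 141 147]
 [242 231 228 228 229 230 224 155 139 145]
 [240 229 229 227 232 233 209 132 141 149]
 [240 229 228 232 234 200 114 142 141 149]
 [246 234 222 201 105 131 139 138 147 150]
 [165 165 176 123 130 127 129 130 137 138]
 [212 195 171 120 130 128 132 131 128 137]]
```

Converted, 0.0007 m is 0.035.

Call:
inch_along --pt "0.05 0 0 0.035 0 0 0" --pt "0.05 0 0 0.035 0 0 0" --pt "0.05 0 0 0.035 0 0 0" --pt "0.05 0 0 0.035 0 0 0"

```text
t: 15.18
tool_pos: [0.5559, -0.2972, 0.0291]
tool_rot: [3.141, 0.074, 0.0]
contact_force: [-2.2, 1.5, 4.3]
opening: 0.0575
grip_force: 44.1
```

Call:
inch_along --pt "0.05 0 0 0.035 0 0 0" --pt "0.05 0 0 0.07 0 0 0" --pt "0.05 0 0 0.07 0 0 0" --pt "0.05 0 0 0.07 0 0 0"

```text
t: 15.52
tool_pos: [0.556, -0.2973, 0.0289]
tool_rot: [-3.141, -0.074, 0.001]
contact_force: [-4.8, 3.1, 10.9]
opening: 0.0578
grip_force: 44.7
```

Converted, -0.0007 m is -0.035.

Call:
inch_along --pt "0.05 0 0 -0.035 0 0 0" --pt "0.05 0 0 -0.035 0 0 0" --pt "0.05 0 0 -0.035 0 0 0" --clamp_n 20

```text
t: 15.77
tool_pos: [0.5561, -0.2973, 0.029]
tool_rot: [3.141, 0.074, 0.0]
contact_force: [-3.3, 2.0, 7.6]
opening: 0.0572
grip_force: 44.3
```

Call:
inch_along --pt "0.062 0 0 -0.035 0 0 0" --pt "0.066 0 0 -0.035 0 0 0" --pt "0.072 0 0 -0.035 0 0 0" --pt "0.078 0 0 -0.035 0 0 0" --pt "0.085 0 0 -0.035 0 0 0" --pt "0.085 0 0 -0.035 0 0 0" --pt "0.085 0 0 -0.035 0 0 0" --pt "0.085 0 0 -1 0 0 0" --pt "0.085 0 0 -2.5 0 0 0" --pt "0.085 0 0 -4.25 0 0 0" --pt "0.085 0 0 -6.25 0 0 0" --pt "0.085 0 0 -8.25 0 0 0" --pt "0.085 0 0 -9.5 0 0 0" --pt "0.085 0 0 -9.5 0 0 0" --pt "0.085 0 0 -9.5 0 0 0" --pt "0.085 0 0 -9.5 0 0 0"

```text
t: 17.1
tool_pos: [0.5554, -0.2969, 0.217]
tool_rot: [-3.14, -0.073, 0.002]
contact_force: [0.3, 0.3, -0.5]
opening: 0.0848
grip_force: 0.0
```

```bash
python3 w.py w11; python3 d.py w11 .049 200 125 310 235; python3 - <<'E'
from station import ctrl
import cv2,numpy as np
a=ctrl.get_image("scene")[:,:,::-1];b=ctrl.get_image("side")[:,:,::-1]
w=cv2.imread("pics/w11.png")
cv2.imwrite("pics/p11.png",np.hstack([cv2.resize(x,(266,266),interpolation=0) for x in (a[105:165,145:205],b[80:140,226:286],w[100:260,170:330])]))
E
```

```text
180 [ 227  143   58   56 2565] [255.9 170.5] [255.9 170.6] [ 0.5559 -0.2983  0.049 ] in tool [0.0006 0.0016 0.168 ]
210 [ 228  143   57   56 2529] [255.9 170.5] [255.8 170.5] [ 0.556  -0.2983  0.049 ] in tool [0.0006 0.0015 0.168 ]
tool x dir deg 2.6813316221248247 tool z [-1.e-03  7.e-04 -1.e+00]
```

View pics/p11.png

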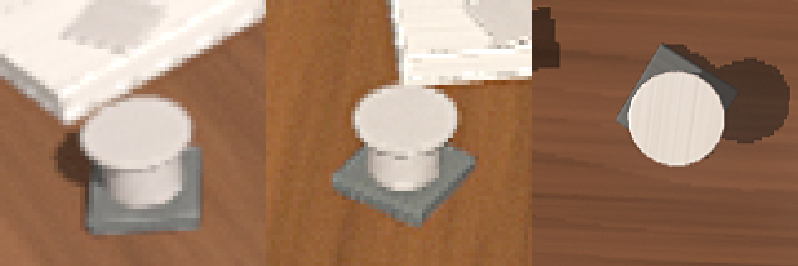

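The disc lies flat on the round anvil. The wrist camera puts it within about 1 mm of centre, and the gripper is clear of it.

```bash
python3 -c "
from station import ctrl
print(ctrl.finish_job())"
```

```text
the job is handed in; nothing more can be done
None
```

The job is handed in at about 17 s: I tipped the tray, held it and lowered it fully, then laid the disc flat on the round anvil about 1 mm off centre by the wrist camera and let go.

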